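# Close and clamp a two-part slip-casting mould

### The arm

A 6-joint arm with a two-finger parallel gripper is mounted at the origin on the work surface. World frame = base frame: x ahead of the robot, y to its left, z up, the work surface at z = 0. Lengths are in m, angles in rad, forces in N, time in s.
With the tool pointing down it reaches from about 0.25 to 0.725 m from the base axis. Payload 4 kg.
Tool frame: the origin (TCP) lies midway between the tips of the shut fingers; the grasp point (between the pads) lies 19 mm behind it; z points along the fingers, y is the direction in which the jaws open and shut (so a half turn about z gives the same grasp; the last joint's range is limited). The gripper opens to 85 mm and grips with 20 to 120 N. Pads are 22 mm wide; open, the fingers measure 114 mm over their backs; the gripper's body (76 mm by 85 mm) begins 54 mm behind the grasp point. The pads swing forward as they close: fully open they stand 13 mm farther back than shut.
Start: joints at [0, 0.241, 0.005, 1.335, 0, 1.571], TCP at [0.5, -0, 0.231] pointing down, gripper open.
Joint ranges: [-2.72, 2.72], [-1.05, 1.87], [-1.09, 1.28], [-1.99, 2.15], [-1.42, 1.44], [-3.14, 3.14]. Speed limits (rad/s): [2.79, 2.79, 3.14, 3.14, 3.14, 3.14].

### API

Orientations are given as a unit quaternion [x, y, z, w].
In Python, from workcell import get_obs, camera, camera_model, job_done, masks_of gives the robot as it stands.
- The arm moves only by the tool jog_arm, never from a script. Its argument "deltas" is a list that holds one entry, the list of rows, each a list of 7 numbers: the shift along the tool's x, y, z in mm, then the turn, a rotation vector about the tool's x, y, z in degrees, then the finger opening in mm, from 0 to 85.4. A call has 1 to 5 rows; each row shifts and turns the pose as measured when the row begins, along the tool's axes as they then stand; what a row does not reach is not made up. A row lasts 1/10 s, in which the tool goes at most 50 mm and 8.59 degrees, less where a joint would pass 70% of its speed; a pose out of reach is approached as far as the arm can. A call with a gripper value outside its range is refused whole. The fingers move at their own pace and stop on an object; the grip force is fixed at half the most. Time passes only in rows, so rows that do not move let the fingers close. It gives the time, the measured TCP pose, the force and the opening at its end, in the units of the state.
- get_obs(): the state, without advancing time (a new reading comes with each control period).
- camera(name): name is "scene" or "side" or "wrist"; returns the picture (480x640x3 uint8, red, green, blue); there is no depth.
- camera_model(name): a dict with "fovy" (degrees; the focal length in pixels is half the picture's height over the tangent of half this angle, whatever the lens; pixels are square), "cx", "cy" (the principal point, pixels), "pose" (4x4, takes a point from camera to world coordinates); the wrist camera has in their place "T_tool_cam" (4x4, takes a point from camera to tool coordinates, whose origin is the TCP and whose axes are the flange's). Camera axes: x right, y down, z forward; pixel columns grow to the right and rows downward; lengths in m; the calibration is good to about 2 mm. A picture is of the moment at which its call begins: read the wrist's pose just before it. camera_model takes no time and is no camera call.
- job_done(): hands the job in, once; it reports no verdict.
Trained networks look in the newest picture that a camera, given by its name, has taken for a name from the list of things; names that differ only in an ending like _2 or _b are one class to them, and where a whole thing is asked for, a point or a joint stands for the part that bears it (a point fixed in the world has none). Each returns a list of dicts, best first, with "conf" (0 to 1); they miss things now and then, are a little off and sometimes report something else, mostly with a low value. They report only what shows in the picture. A call takes as long as a camera call. They do not tell look-alikes from the thing itself.
- masks_of(target, camera): "pixels" (480x640 bool, what is visible of it) and "at" ([column, row] in pixels, amid what is visible of it).
The state is a dict: "clock": time; "joint_pos": joint angles; "joint_vel": joint speeds; "tau": joint torques, N m; "eef_pos": TCP position; "tool_rot": TCP orientation; "ft_force": force on the tool from outside, world axes, zero at the start; "ft_torque": the same for the moment, N m; "grip_width": finger opening in m.
Only numpy, scipy, OpenCV 4.12 (cv2) and the standard library are available. Lean on these libraries where they do the work, as an engineer would, in place of code of your own. Each camera call takes 0.05 s, during which the arm holds its last target. There are 200 camera calls.

### The job

Get the casting mould ready for pouring: take the drying lath out from between the two plaster halves and stand it in the tool crock, push the loose near half home against the fixed far half, swing the clamp's steel loop over so that it hooks behind the catch on the near half, and throw the lever back over its toggle point until it is fully down, so that the mould is clamped shut. Keep the mould half upright and the crock standing, and leave the tub, tin cup, jars and mug round about it where they stand.

Things in the scene. Friction and masses are not known exactly. Their poses are not given: they have to be found in the camera images.
- station: Fixed casting station: white board 340 x 400 x 20 mm on the table, carrying mould, clamp and pipe. Origin on the table surface, midway across the mould, in its parting plane when shut. x points level across the mould away from the robot (turned by the station's yaw), y left, z up. Board: x -160 to 180, y -200 to 200. The clamp works in the plane y = 0.
- mould_face (a point): Centre of the fixed far plaster half's parting face: station x 0, y 0, z 65 mm. The far half fills x 0 to 60, y -80 to 80, z 20 to 105. Two low battens (x -140 to 60, 82 to 100 mm either side, 14 mm high) guide the near half with 2 mm play.
- pipe_mid (a point): Mid point of the fixed level slip pipe: 34 mm thick, along station y at station x 135, z 335 mm, on 34 mm posts at y -175 and 175. It runs right above the laid-back lever's grip: no room for a vertical gripper there; one leaning 30 to 40 degrees (body towards the robot, fingers pointing forward and down) fits.
- half_face (a point): Centre of the loose near half's parting face, 45 mm above its underside. Near half: plaster block 60 (x) x 160 (y) x 85 mm high, about 1 kg, standing on the board (top at z 105), open by 20 to 30 mm at the start. Home when this point meets mould_face. A slow push of 3 to 4 N slides it.
- half_back (a point): Centre of the near half's flat outer face (towards the robot), 45 mm above its underside. The place to push, towards station +x.
- catch_seat (a point): On the near half's top: where the middle of the loop's end bar sits when hooked, 9.5 mm above the top. The catch is a steel upright 22 mm wide, 19 mm high, its face 4 mm to +x of this point, with a nose (14 to 19 mm above the top) that overhangs this point by 1 mm. The end bar must drop down on the -x side (robot's side) of it; pulled back to +x it goes under the nose.
- lath_mid (a point): Centre of the drying lath: plain pale wooden stick 150 mm long (upright, z), 45 mm wide (y), 14 mm thick (x), about 60 g. It stands loose on the board in the open gap between the halves; its upper 65 mm stand above the mould.
- crock: Tool crock: white round pot 120 mm across, 100 mm high, 108 mm wide inside, floor 8 mm thick, 0.9 kg, loose on the table left or right of the station. Origin at its underside centre. Two paddles, part of it, stand in it on its own +x side, 190 mm high; the free mouth is x -50 to 30 mm.
- lever_pivot (a point): Pivot axis (along station y) of the clamp's lever: station x 20, z 127 mm, on top of the far half.
- clamp_lever (a joint): Lever angle, rad. 0 = shut, level, pointing to station +x; grows as the lever is lifted and swung over towards the robot (1.57 upright, stop at 2.1). Stiff pivot: stays where it is left, about 3 N at the grip moves it. Starts laid back at 0.03 to 0.95. With the loop hooked the toggle point is at 0.35; below that it locks.
- lever_grip (a point): Centre of the lever's black hand grip, 128.5 mm from the pivot axis: bar 22 x 22 mm, 55 mm long (101 to 156 mm from the pivot); a steel bar 14 mm wide, 8 mm thick joins it to the pivot. Its frame turns with the lever (x outward along it).
- clamp_loop (a joint): Angle of the loop on the lever, rad. This minus the lever angle = the loop's elevation: 0 level, pointing to station -x; 1.57 upright. 2.99 = folded back on the lever (stop; so it starts). It turns freely and falls to the near side by its weight once the lever is past 1.65. Its pin sits on the lever, 20 mm from the pivot.
- loop_end (a point): Middle of the loop's end bar, 77 mm from the loop's pin. The loop is a U of 8 mm steel rod, 54 mm wide outside, 38 mm inside, drawing out on springs (5 N per mm, 9 mm at most). With the half home and the lever at 1.9 the end bar drops 10 mm beyond its seat; swinging the lever down again draws it in and tight.
- tub: Bystander: grey open plastic tub, 116 mm across, 110 mm high, on the table on the side opposite the crock. Origin at its underside centre.
- cup: Bystander: small tin cup, 68 mm across, 45 mm high, on the board left of the near half. Origin at its underside centre.
- jar: Bystander: amber glass jar with lid, 64 mm across, 95 mm high, on the board right of the mould. Origin at its underside centre.
- mug: Bystander: terracotta mug 84 mm across, 95 mm high, far right. Origin at its underside centre.
- glaze: Bystander: white glaze jar with a red cap, 80 mm across, 100 mm high, far left. Origin at its underside centre.
Things that resemble listed ones, but are neither listed nor needed, are in the scene too. What is shaped like the crock but green is not meant.

How it is judged:
By the outcome, as a careful person would: the job done as asked, in the order asked, and still so for the second after the job is handed in, with the robot touching nothing.
It also fails if it takes over 72 s, if anything falls off the work surface, if the arm or the gripper's body presses on something with over 40 N, if the wrist force passes 120 N, or if a joint passes its speed limit or range.

## Working session

There is one attempt and no reset: what is moved stays moved. The work goes in short steps, Python scripts to look and compute and a tool call to move; the robot and the scene stay as the last step left them, time stands still between calls to the robot, and variables do not carry over. Pictures are saved under pics/ and viewed, about 8 in all and at most 12, crops included, and the job is handed in when it is done.

Besides the shell and the picture viewer there is one more tool, called after ">>>" in YAML: its name, and indented under it one key for each argument. jog_arm: Moves the arm, as the interface text tells. Its arguments: {"type":"object","properties":{"deltas":{"type":"array"}},"required":["deltas"]}

```bash
ls; mkdir -p pics; cat > h.py <<'E'
import numpy as np, cv2
from workcell import *
from scipy.spatial.transform import Rotation as R
def K(m):
    f=240/np.tan(np.radians(m['fovy'])/2); return f,m['cx'],m['cy']
def pose(name):
    m=camera_model(name)
    if name=='wrist':
        o=get_obs(); T=np.eye(4); T[:3,:3]=R.from_quat(o['tool_rot']).as_matrix(); T[:3,3]=o['eef_pos']
        return m,T@np.array(m['T_tool_cam'])
    return m,np.array(m['pose'])
def proj(mp,P):
    m,T=mp; f,cx,cy=K(m); P=np.atleast_2d(P); q=(P-T[:3,3])@T[:3,:3]
    return np.c_[f*q[:,0]/q[:,2]+cx,f*q[:,1]/q[:,2]+cy]
def onz(mp,uv,z):
    m,T=mp; f,cx,cy=K(m); d=T[:3,:3]@np.array([(uv[0]-cx)/f,(uv[1]-cy)/f,1]); c=T[:3,3]
    return c+d*(z-c[2])/d[2]
def snap(name,fn):
    mp=pose(name); im=camera(name); cv2.imwrite('pics/'+fn,im[:,:,::-1]); return mp,im
E
python3 - <<'E'
from h import *
for c in ['scene','side','wrist']:
    mp,im=snap(c,c+'0.png'); print(c,{k:v for k,v in mp[0].items() if k!='pose' and k!='T_tool_cam'},np.round(mp[1],3).tolist())
    for t in ['crock','lath_mid','lever_grip','half_face','mould_face','loop_end','tub','cup','jar','pipe_mid','station']:
        r=masks_of(t,c); print(t,[(round(x['conf'],2),np.round(x['at']).tolist(),int(x['pixels'].sum())) for x in r[:3]])
print(get_obs())
a=cv2.imread('pics/scene0.png');b=cv2.imread('pics/side0.png')
E
```

```text
pics
scene {'fovy': 53.01312913316879, 'cx': 325.6677024757479, 'cy': 229.70015962089565} [[0.989, 0.087, -0.119, 0.618], [0.147, -0.633, 0.76, -0.954], [-0.009, -0.769, -0.639, 1.019], [0.0, 0.0, 0.0, 1.0]]
crock [(0.89, [282.0, 205.0], 1511), (0.52, [332.0, 207.0], 181)]
lath_mid [(0.78, [350.0, 249.0], 274)]
lever_grip [(0.59, [377.0, 240.0], 448), (0.5, [332.0, 255.0], 1220)]
half_face [(0.66, [336.0, 254.0], 1334)]
mould_face [(0.71, [370.0, 425.0], 1909), (0.62, [381.0, 274.0], 10925)]
loop_end []
tub [(0.63, [296.0, 400.0], 3157)]
cup [(0.66, [328.0, 222.0], 244)]
jar [(0.72, [346.0, 295.0], 845)]
pipe_mid [(0.81, [381.0, 274.0], 11102), (0.33, [351.0, 246.0], 348)]
station [(0.75, [377.0, 273.0], 10851)]
side {'fovy': 55.53969517078489, 'cx': 318.2714692490871, 'cy': 239.08483435307232} [[0.942, -0.218, 0.256, 0.215], [-0.336, -0.64, 0.691, -0.751], [0.013, -0.737, -0.676, 0.919], [0.0, 0.0, 0.0, 1.0]]
crock [(0.91, [208.0, 222.0], 2055), (0.71, [261.0, 191.0], 1580), (0.37, [358.0, 257.0], 14860)]
lath_mid [(0.87, [322.0, 246.0], 404)]
lever_grip [(0.79, [358.0, 220.0], 771)
[... 959 characters left out ...]
], 96131)]
{'clock': 1.8, 'joint_pos': array([-9.69570728e-06,  2.40564196e-01,  4.97687347e-03,  1.33518183e+00,
       -9.23211917e-07,  1.57083695e+00]), 'joint_vel': array([ 0.00015412, -0.00226296,  0.00038258,  0.00056869,  0.00047996,
        0.00018087]), 'tau': array([-2.54402112e-04, -3.72204888e+01,  2.52686495e+01,  1.42420758e-03,
        1.41703745e-05, -1.57401763e-05]), 'eef_pos': array([ 4.99995866e-01, -5.12800838e-06,  2.31315521e-01]), 'tool_rot': array([7.07124572e-01, 7.07088990e-01, 9.27973689e-06, 9.93224920e-06]), 'ft_force': array([-0.16222169,  0.55936171, -0.14683698]), 'ft_torque': array([-0.03862839,  0.00721053,  0.01981938]), 'grip_width': 0.08553026584549628}
```

View pics/side0.png

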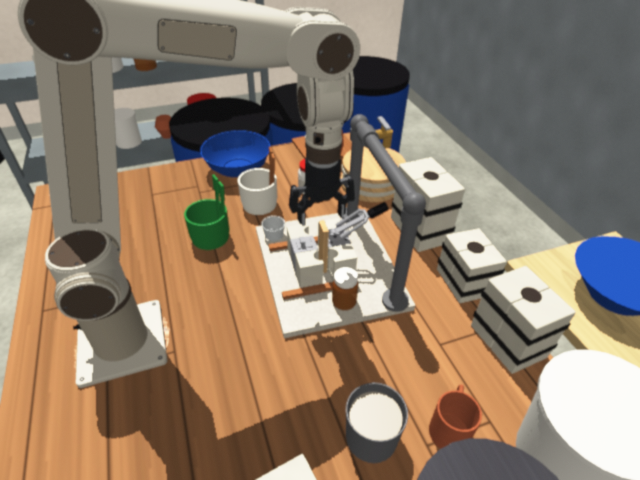

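View pics/wrist0.png

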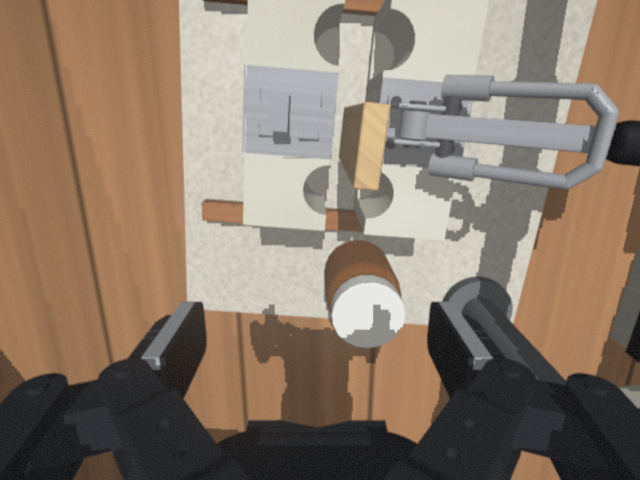

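```bash
python3 - <<'E'
import cv2
a=cv2.imread('pics/side0.png')[145:345,185:445]; cv2.imwrite('pics/c1.png',cv2.resize(a,None,fx=3,fy=3,interpolation=cv2.INTER_CUBIC))
E
```

```text
(no output)
```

View pics/c1.png

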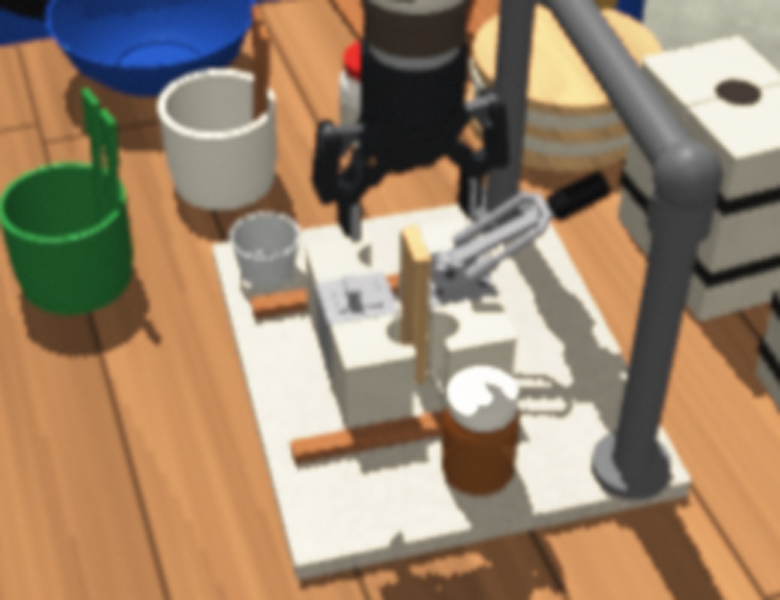

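```bash
cat >> h.py <<'E'
def S2W(p,st):
    x,y,a=st; p=np.atleast_2d(p).astype(float)/1000
    c,s=np.cos(a),np.sin(a); return np.c_[x+c*p[:,0]-s*p[:,1],y+s*p[:,0]+c*p[:,1],p[:,2]]
E
python3 - <<'E'
from h import *
from scipy.optimize import least_squares
S=pose('side');W=pose('wrist')
C=[(S,(-160,-200,20),(284.3,334)),(S,(-160,200,20),(256.7,227.7)),(S,(180,-200,20),(414.3,307.3)),(S,(60,-80,105),(356.7,259.3)),
(W,(-160,-200,20),(187,312)),(W,(60,-80,105),(446,240))]
f=lambda s:np.concatenate([(proj(m,S2W(p,s))[0]-np.array(q))*(1 if m is S else .4) for m,p,q in C])
r=least_squares(f,[.55,.0,0.05],loss='soft_l1');st=r.x;print(st,np.degrees(st[2]),np.round(r.fun,1))
# lath top corners
for q in [(367,102),(389,105),(379,189),(353,185)]:
    p=onz(W,q,.17); a=st[2]; d=p[:2]-st[:2]; print('lath st',np.round(1000*np.array([d@[np.cos(a),np.sin(a)],d@[-np.sin(a),np.cos(a)]]),1),np.round(p,3))
for q,z in [((245,225),.105),((244,66),.105),((335,75),.105),((334,158),.105)]:
    p=onz(W,q,z); d=p[:2]-st[:2]; print('half/catchplate st',np.round(1000*np.array([d@[np.cos(a),np.sin(a)],d@[-np.sin(a),np.cos(a)]]),1))
print('crock',onz(S,(257.3,182.3),.1), 'paddle top',onz(S,(272,165),.19))
for n,c in [('side',S),]:
    for t in ['crock','cup','jar']:
        camera(n)
    
# overlay
im=cv2.imread('pics/scene0.png')
M=pose('scene')
L=[(-160,-200,20),(-160,200,20),(180,200,20),(180,-200,20)];
cv2.polylines(im,[np.int32(proj(M,S2W(L,st))*16)],True,(0,0,255),1,shift=4)
L=[(0,-80,105),(0,80,105),(60,80,105),(60,-80,105)]
cv2.polylines(im,[np.int32(proj(M,S2W(L,st))*16)],True,(0,255,0),1,shift=4)
w=cv2.imread('pics/wrist0.png');cv2.polylines(w,[np.int32(proj(W,S2W(L,st))*16)],True,(0,255,0),1,shift=4)
for k,th in [('lev',t) for t in (0,.3,.6,.9)]:
    for mm,ii in((M,im),(W,w)):
        cv2.circle(ii,tuple(np.int32(proj(mm,S2W([(20+101*np.cos(th),0,127+101*np.sin(th))],st))[0])),2,(255,0,255),-1)
a=cv2.resize(im[140:340,220:460],None,fx=2.5,fy=2.5); b=cv2.resize(w[0:340,160:640],None,fx=.66,fy=.66)
o=np.zeros((500+230,640,3),np.uint8); o[:500,:600]=a; o[500:500+224,:316]=b[:224,:316]; cv2.imwrite('pics/ov.png',o[:, :])
cv2.imwrite('pics/ov.png',np.vstack([a,]))
cv2.imwrite('pics/ov.png',np.hstack([a[:,:450],cv2.resize(w[0:340,300:640],(350,350))[:350] if 0 else np.vstack([cv2.resize(w[0:340,300:640],(350,350)),np.zeros((150,350,3),np.uint8)])]))
E
```

```text
[ 0.54118836  0.06712582 -0.07970243] -4.566612922364516 [-0.7 -0.1 -0.6 -1.   1.4 -1.4  1.1 -1.6 -0.  -0.  -0.9  2.4]
lath st [-16.7  13.8] [0.526 0.082 0.17 ]
lath st [-5.5 13.3] [0.537 0.081 0.17 ]
lath st [ -5.  -29.7] [0.534 0.038 0.17 ]
lath st [-19.2 -28.6] [0.52 0.04 0.17]
half/catchplate st [-87.6 -75.4]
half/catchplate st [-90.8  31.8]
half/catchplate st [-31.5  31.1]
half/catchplate st [-27.2 -22.1]
crock [0.43472102 0.38835985 0.1       ] paddle top [0.47104199 0.332348   0.19      ]
```

View pics/ov.png

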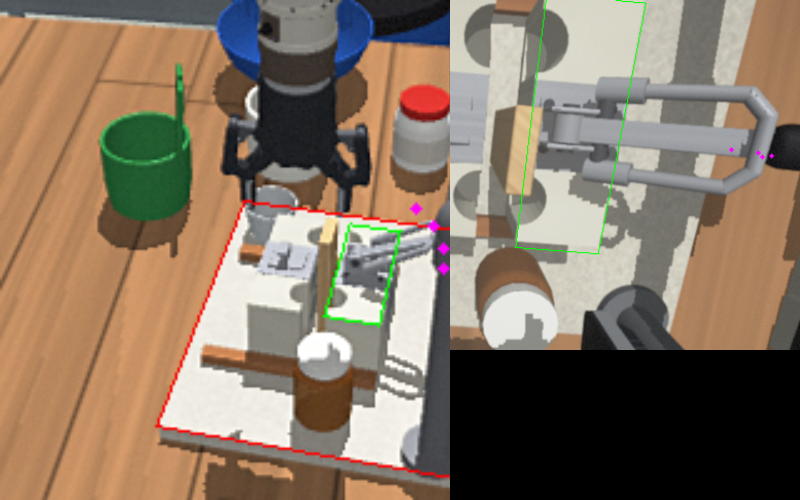

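>>> jog_arm:
  deltas:
    - [[20, 10, -45, 0, 0, 2.3, 40], [20, 10, -45, 0, 0, 2.3, 40], [10, 10, -20, 0, 0, 0, 40], [0, 0, 0, 0, 0, 0, 40]]

```text
clock: 2.35
eef_pos: [0.5258, 0.0493, 0.3372]
tool_rot: [0.737, 0.676, -0.007, -0.006]
ft_force: [1.0, -0.0, -0.4]
grip_width: 0.0402
```

```bash
python3 - <<'E'
from h import *
mp,im=snap('wrist','wrist1.png'); np.save('w1.npy',mp[1]); print(np.round(mp[1],4).tolist())
for t in ['lath_mid','lever_grip','loop_end','cup','jar']:
    r=masks_of(t,'wrist'); print(t,[(round(x['conf'],2),np.round(x['at']).tolist(),int(x['pixels'].sum())) for x in r[:2]])
    if r: np.save('m_'+t,r[0]['pixels'])
cv2.imwrite('pics/w1c.png',cv2.resize(im[0:400,60:640],None,fx=1.37,fy=1.37,interpolation=cv2.INTER_CUBIC)[:,:,::-1])
E
```

```text
[[0.9961, -0.076, -0.0447, 0.5354], [-0.0859, -0.9506, -0.2982, 0.1259], [-0.0198, 0.3009, -0.9534, 0.4788], [0.0, 0.0, 0.0, 1.0]]
lath_mid [(0.88, [323.0, 188.0], 1123)]
lever_grip [(0.68, [446.0, 180.0], 7168), (0.35, [273.0, 160.0], 10614)]
loop_end [(0.81, [460.0, 180.0], 1837)]
cup [(0.92, [219.0, 18.0], 2909)]
jar [(0.59, [277.0, 164.0], 10589)]
```

View pics/w1c.png

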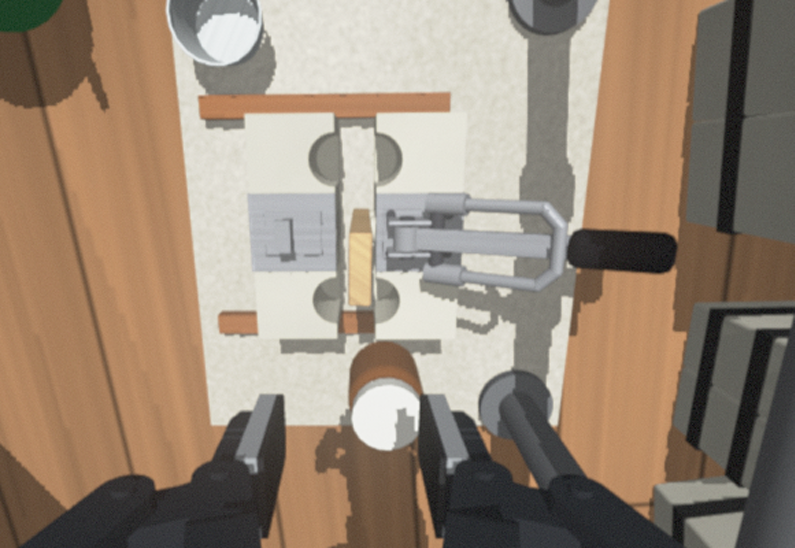

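```bash
cat > fit.py <<'E'
from h import *
from scipy.optimize import least_squares
S=pose('side');W=(camera_model('wrist'),np.load('w1.npy'))
g=lambda u,v:(60+u/1.37,v/1.37)
st0=None
C=[(S,(-160,-200,20),(284.3,334)),(S,(-160,200,20),(256.7,227.7)),(S,(180,-200,20),(414.3,307.3)),(S,(60,-80,105),(356.7,259.3)),
(W,(-160,-200,20),g(212,425)),(W,(180,-200,20),g(557,425)),(W,(0,80,105),g(377,112)),(W,(60,80,105),g(466,113)),(W,(0,-80,105),g(374,338)),(W,(60,-80,105),g(455,338)),
(W,(-140,100,34),g(200,97)),(W,(60,100,34),g(450,94))]
f=lambda s:np.concatenate([(proj(m,S2W(p,s))[0]-np.array(q)) for m,p,q in C])
r=least_squares(f,[.55,.0,0.05],loss='soft_l1');st=r.x;print(st,np.degrees(st[2]));print(np.round(r.fun.reshape(-1,2),1).tolist())
np.save('st.npy',st)
def toS(p):
    a=st[2];d=p[:2]-st[:2];return np.round(1000*np.array([d@[np.cos(a),np.sin(a)],d@[-np.sin(a),np.cos(a)],p[2]]),1)
E
python3 - <<'E'
from fit import *
for n,q in [('lath',[(350,234),(372,234),(370,305),(348,305)]),('half',[(245,115),(258,338),(340,113),(337,338)]),('catch z124',[(290,220),(290,260),(275,220),(275,255)])]:
    z={'lath':.17,'half':.105,'catch z124':.124}[n]
    print(n,[toS(onz(W,g(*x),z)).tolist() for x in q])
# lever angle from grip end/start in wrist: rows predicted
for th in np.arange(0,1,.1):
    print(round(th,1),[np.round((proj(W,S2W([(20+d*np.cos(th),0,127+d*np.sin(th))],st))[0]-[60,0])*1.37).tolist() for d in (101,156)],[np.round((proj(S,S2W([(20+d*np.cos(th),0,127+d*np.sin(th))],st))[0]-[185,145])*3).tolist() for d in (101,156)])
# loop end in side for lever .4
# crock from side mask
camera('side')
r=masks_of('crock','side')
for x in r[:2]:
    ys,xs=np.where(x['pixels']); print(x['at'],xs.min(),xs.max(),ys.min(),ys.max())
E
```

```text
[ 0.54067373  0.07074129 -0.07553167] -4.327646065461709
[[-1.0, -1.1], [-1.3, -1.5], [0.7, -2.7], [0.4, -2.5], [-0.8, 0.5], [0.5, 0.6], [-0.6, 1.3], [0.5, -0.3], [1.0, 1.4], [-0.1, 1.2], [-2.5, -1.1], [0.6, -1.4]]
lath [[-16.8, 9.7, 170.0], [-3.8, 9.6, 170.0], [-5.0, -33.8, 170.0], [-18.5, -33.7, 170.0]]
half [[-87.8, 80.3, 105.0], [-89.2, -78.1, 105.0], [-24.1, 80.8, 105.0], [-29.1, -78.3, 105.0]]
catch z124 [[-58.1, 12.7, 124.0], [-59.4, -14.5, 124.0], [-68.3, 12.8, 124.0], [-69.5, -11.0, 124.0]]
0.0 [[558.0, 238.0], [642.0, 237.0]] [[554.0, 244.0], [612.0, 234.0]]
0.1 [[563.0, 240.0], [653.0, 241.0]] [[555.0, 235.0], [613.0, 221.0]]
0.2 [[566.0, 242.0], [662.0, 245.0]] [[554.0, 227.0], [613.0, 207.0]]
0.3 [[568.0, 245.0], [670.0, 249.0]] [[552.0, 219.0], [611.0, 195.0]]
0.4 [[568.0, 248.0], [675.0, 254.0]] [[550.0, 211.0], [607.0, 182.0]]
0.5 [[566.0, 251.0], [677.0, 259.0]] [[546.0, 204.0], [602.0, 171.0]]
0.6 [[563.0, 253.0], [676.0, 264.0]] [[541.0, 197.0], [594.0, 160.0]]
0.7 [[557.0, 256.0], [671.0, 269.0]] [[535.0, 190.0], [585.0, 150.0]]
0.8 [[549.0, 259.0], [661.0, 274.0]] [[528.0, 185.0], [575.0, 141.0]]
0.9 [[538.0, 261.0], [647.0, 280.0]] [[520.0, 180.0], [563.0, 133.0]]
[263.0, 190.6] 238 277 150 214
[207.9, 220.9] 183 229 176 250
```

```bash
cat >> h.py <<'E'
def Rd(yaw,lean=0):
    """jaws along yaw; lean: rotates about world-level jaw axis"""
    c,s=np.cos(yaw),np.sin(yaw)
    return np.array([[-s,c,0],[c,s,0],[0,0,-1.]]).T
def to(p,Rt):
    o=get_obs(); R0=R.from_quat(o['tool_rot']).as_matrix()
    d=R0.T@(np.array(p)-o['eef_pos'])*1000; w=R.from_matrix(R0.T@Rt).as_rotvec(degrees=True)
    print('shift',np.round(d,1),'turn',np.round(w,2),'| t',round(o['clock'],2),'pos',np.round(o['eef_pos'],4),'F',np.round(o['ft_force'],1))
E
python3 - <<'E'
from h import *
st=np.load('st.npy'); p=S2W([(-11,-12,141)],st)[0]; print(p); to(p,Rd(st[2]))
E
```

```text
[0.52879958 0.05960557 0.141     ]
shift [ 13.2   9.8 192.6] turn [-1.51  0.21 -0.71] | t 2.75 pos [0.523  0.0476 0.3339] F [-0.2 -0.2  0.6]
```

>>> jog_arm:
  deltas:
    - [[13, 10, 45, -1.5, 0.2, -0.7, 40], [0, 0, 45, 0, 0, 0, 40], [0, 0, 40, 0, 0, 0, 40], [0, 0, 0, 0, 0, 0, 40]]

```text
clock: 3.15
eef_pos: [0.5327, 0.0585, 0.2]
tool_rot: [0.734, 0.679, 0.001, 0.001]
ft_force: [-0.0, -0.4, 0.1]
grip_width: 0.0401
```

```bash
python3 - <<'E'
from h import *
st=np.load('st.npy'); p=S2W([(-11,-12,141)],st)[0]; 
mp,im=snap('wrist','wrist2.png'); 
r=masks_of('lath_mid','wrist')[0]['pixels']; ys,xs=np.where(r); print(xs.min(),xs.max(),ys.min(),ys.max())
to(p,Rd(st[2]))
print(proj(mp,S2W([(-18,10.5,170),(-4,10.5,170),(-4,-34,170),(-18,-34,170)],st)))
hsv=cv2.cvtColor(im,cv2.COLOR_RGB2HSV); m=(hsv[...,0]>12)&(hsv[...,0]<25)&(hsv[...,1]>70)&(hsv[...,2]>180)&cv2.dilate(r.astype(np.uint8),np.ones((9,9))).astype(bool)
c=cv2.minAreaRect(np.argwhere(m)[:,::-1].astype(np.float32)); b=cv2.boxPoints(c); print(b.tolist())
for q in b:
    d=onz(mp,q,.17); a=st[2]; e=d[:2]-st[:2]; print(np.round(1000*np.array([e@[np.cos(a),np.sin(a)],e@[-np.sin(a),np.cos(a)]]),1))
E
```

```text
293 323 180 314
shift [-0.1 -9.1 65.2] turn [ 0.82 -0.13 -0.13] | t 3.25 pos [0.5369 0.0589 0.2063] F [ 0.6 -0.6  0.4]
[[292.62140688 232.45072503]
 [322.33006905 232.35922355]
 [322.14761402 316.32052213]
 [294.48107495 316.41309471]]
[[295.0, 232.0], [322.0, 232.0], [322.0, 314.0], [295.0, 314.0]]
[-16.9  10.7]
[-4.2 10.7]
[ -4.1 -32.7]
[-17.7 -32.6]
```

>>> jog_arm:
  deltas:
    - [[0, -9, 20, 0.8, -0.1, 0, 40], [0, 0, 0, 0, 0, 0, 40]]

```text
clock: 3.45
eef_pos: [0.5319, 0.0598, 0.1917]
tool_rot: [0.734, 0.679, 0.004, 0.003]
ft_force: [-1.1, -0.0, 0.0]
grip_width: 0.0402
```

```bash
cat > go.py <<'E'
from h import *
st=np.load('st.npy')
E
python3 -c "
from go import *
to(S2W([(-11,-12,141)],st)[0],Rd(st[2]))"
```

```text
shift [-0.5 -3.6 50.7] turn [ 0.55 -0.13 -0.16] | t 3.45 pos [0.5319 0.0598 0.1917] F [-1.1 -0.   0. ]
```

>>> jog_arm:
  deltas:
    - [[-0.5, -4, 20, 0.5, 0, 0, 40], [0, -1, 15, 0, 0, 0, 40], [0, 0, 8, 0, 0, 0, 40], [0, 0, 0, 0, 0, 0, 40]]

```text
clock: 3.85
eef_pos: [0.5372, 0.0602, 0.1608]
tool_rot: [0.734, 0.679, 0.011, 0.007]
ft_force: [-0.6, 0.0, 0.3]
grip_width: 0.0397
```

```bash
python3 -c "
from go import *
to(S2W([(-11,-12,141)],st)[0],Rd(st[2]))"
```

```text
shift [-1.4 -8.8 19.6] turn [ 1.42 -0.38 -0.2 ] | t 3.85 pos [0.5372 0.0602 0.1608] F [-0.6  0.   0.3]
```

>>> jog_arm:
  deltas:
    - [[-1, -9, 0, 1.4, -0.4, -0.2, 40], [0, 0, 0, 0, 0, 0, 40]]

```text
clock: 4.05
eef_pos: [0.5296, 0.06, 0.1639]
tool_rot: [0.733, 0.68, 0.001, 0.001]
ft_force: [0.8, -0.8, -0.4]
grip_width: 0.0399
```

```bash
python3 -c "
from go import *
to(S2W([(-11,-12,141)],st)[0],Rd(st[2]))"
```

```text
shift [-0.5 -0.9 22.9] turn [ 0.21 -0.01  0.  ] | t 4.05 pos [0.5296 0.06   0.1639] F [ 0.8 -0.8 -0.4]
```

>>> jog_arm:
  deltas:
    - [[0, -2, 10, 0.5, 0, 0, 40], [0, -2, 10, 0.5, 0, 0, 40], [0, -2, 6, 0.5, 0, 0, 40], [0, 0, 0, 0, 0, 0, 40]]

```text
clock: 4.45
eef_pos: [0.5239, 0.0607, 0.1371]
tool_rot: [0.733, 0.68, -0.007, -0.008]
ft_force: [0.2, -0.0, -1.0]
grip_width: 0.04
```

```bash
python3 -c "
from go import *
to(S2W([(-11,-12,141)],st)[0],Rd(st[2]))"
```

```text
shift [-0.7  4.9 -4. ] turn [-1.28 -0.03  0.01] | t 4.45 pos [0.5239 0.0607 0.1371] F [ 0.2 -0.  -1. ]
```

>>> jog_arm:
  deltas:
    - [[-0.7, 5, -4, -1.3, 0, 0, 40], [0, 0, 0, 0, 0, 0, 25], [0, 0, 0, 0, 0, 0, 10], [0, 0, 0, 0, 0, 0, 8], [0, 0, 0, 0, 0, 0, 8]]

```text
clock: 4.95
eef_pos: [0.5294, 0.0595, 0.1413]
tool_rot: [0.733, 0.68, 0.001, 0.001]
ft_force: [-0.4, -0.6, -0.3]
grip_width: 0.0128
```

```bash
python3 -c "
from go import *
to(S2W([(-11,-12,141)],st)[0],Rd(st[2]))"
```

```text
shift [ 0.1 -0.6  0.3] turn [ 0.12 -0.03  0.01] | t 4.95 pos [0.5294 0.0595 0.1413] F [-0.4 -0.6 -0.3]
```

>>> jog_arm:
  deltas:
    - [[0, 0, -20, 0, 0, 0, 8], [0, 0, -20, 0, 0, 0, 8], [0, 0, -20, 0, 0, 0, 8]]

```text
clock: 5.25
eef_pos: [0.5264, 0.0592, 0.1992]
tool_rot: [0.733, 0.68, -0.003, -0.002]
ft_force: [-0.5, 0.3, -0.9]
grip_width: 0.0131
```

```bash
python3 -c "
from go import *
to(S2W([(-11,-12,330)],st)[0],Rd(st[2]))"
```

```text
shift [   0.5    1.5 -130.8] turn [-0.38  0.07  0.01] | t 5.25 pos [0.5264 0.0592 0.1992] F [-0.5  0.3 -0.9]
```

>>> jog_arm:
  deltas:
    - [[0, 1, -45, 0, 0, 0, 8], [0, 0, -45, 0, 0, 0, 8], [0, 0, -45, 0, 0, 0, 8], [45, -20, -10, 0, 0, 0, 8], [45, -20, 0, 0, 0, 0, 8]]

```text
clock: 5.75
eef_pos: [0.4971, 0.1484, 0.3519]
tool_rot: [0.737, 0.676, -0.001, -0.001]
ft_force: [0.0, 0.3, -0.1]
grip_width: 0.013
```

>>> jog_arm:
  deltas:
    - [[45, -20, 0, 0, 0, 0, 8], [45, -20, 0, 0, 0, 0, 8], [0, 0, 0, 0, 0, 0, 8]]

```text
clock: 6.05
eef_pos: [0.4627, 0.2488, 0.3538]
tool_rot: [0.736, 0.677, 0.001, -0.001]
ft_force: [-0.1, -0.5, -1.1]
grip_width: 0.0132
```

```bash
python3 - <<'E'
from go import *
mp,im=snap('wrist','wrist3.png'); np.save('w3.npy',mp[1]); to([.435,.385,.33],Rd(0))
r=masks_of('crock','wrist')
for x in r:
    ys,xs=np.where(x['pixels']); print(x['conf'],x['at'],xs.min(),xs.max(),ys.min(),ys.max())
E
```

```text
shift [135.4 -40.2  24.2] turn [ 0.07 -0.12 -4.88] | t 6.1 pos [0.4635 0.2466 0.3539] F [-0.6 -0.6 -0.3]
0.98 [277.4, 39.7] 213 340 0 93
0.67 [128.1, 153.0] 58 197 96 213
```

View pics/wrist3.png

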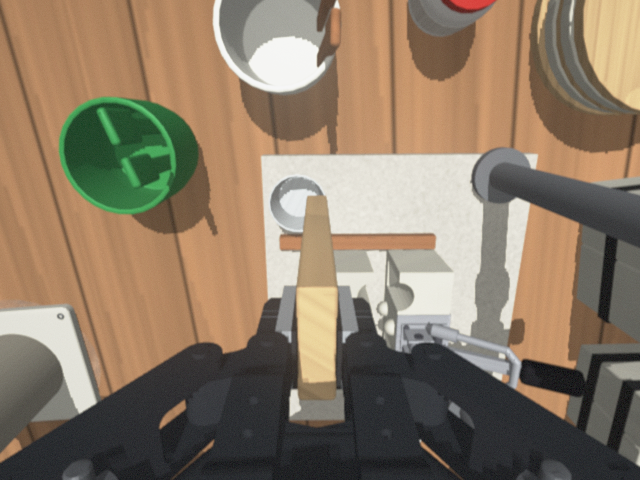

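>>> jog_arm:
  deltas:
    - [[45, -18, 0, 0, 0, 0, 8], [25, -5, 0, 0, 0, 0, 8], [0, 0, 0, 0, 0, 0, 8]]

```text
clock: 6.45
eef_pos: [0.4498, 0.3139, 0.3537]
tool_rot: [0.74, 0.672, 0.0, 0.001]
ft_force: [0.1, 0.5, -1.7]
grip_width: 0.0132
```

```bash
python3 - <<'E'
from go import *
mp,im=snap('wrist','wrist4.png'); np.save('w4.npy',mp[1]); to([.435,.385,.33],Rd(0))
r=masks_of('crock','wrist')
for x in r:
    ys,xs=np.where(x['pixels']); print(x['conf'],x['at'],xs.min(),xs.max(),ys.min(),ys.max())
x=r[0]['pixels']; np.save('mc.npy',x)
from scipy.optimize import minimize
# score: silhouette of crock (cylinder) vs mask, below-left boundary; fit centre by IoU
t=np.linspace(0,2*np.pi,60); ci=np.c_[np.cos(t),np.sin(t)]*.06
def sil(c):
    P=np.vstack([np.c_[c+ci,np.full(60,z)] for z in (0,.1)]); h=cv2.convexHull(np.float32(proj(mp,P))); m=np.zeros((480,640),np.uint8); cv2.fillConvexPoly(m,np.int32(h*16),1,shift=4); return m.astype(bool)
best=max(((((sil(np.array([a,b]))&x).sum()/(sil(np.array([a,b]))|x).sum()),a,b) for a in np.arange(.40,.48,.003) for b in np.arange(.35,.43,.003))); print(best)
o=im.copy(); 
for z,rr in((.1,1),(.1,.9),(0.008,.9)):
    cv2.polylines(o,[np.int32(proj(mp,np.c_[np.array(best[1:])+ci*rr,np.full(60,z)])*16)],True,(255,0,0),1,shift=4)
cv2.imwrite('pics/w4o.png',cv2.resize(o[0:300,150:450],None,fx=2,fy=2)[:,:,::-1])
E
```

```text
shift [ 70.7 -22.   23.7] turn [ 0.12  0.08 -5.6 ] | t 6.5 pos [0.4499 0.3126 0.3539] F [ 0.1 -0.4 -1.2]
0.85 [297.4, 92.8] 235 362 27 156
0.77 [152.7, 212.3] 87 216 157 269
(np.float64(0.919524194140539), np.float64(0.43900000000000006), np.float64(0.41000000000000003))
```

View pics/w4o.png

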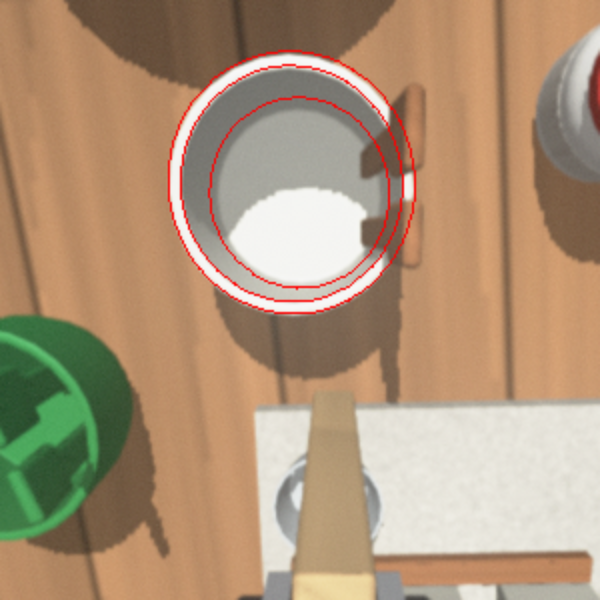

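>>> jog_arm:
  deltas:
    - [[45, -14, 0, 0, 0, 0, 8], [48, -14, 0, 0, 0, 0, 8], [0, 0, 0, 0, 0, 0, 8], [0, 0, 0, 0, 0, 0, 8]]

```text
clock: 6.95
eef_pos: [0.4359, 0.4014, 0.3538]
tool_rot: [0.746, 0.666, -0.001, 0.003]
ft_force: [0.1, -0.3, 0.6]
grip_width: 0.0132
```

```bash
python3 -c "
from go import *
to([.425,.411,.131],Rd(-.09))"
```

```text
shift [  9.3 -12.7 222.7] turn [ 0.19  0.27 -1.28] | t 6.95 pos [0.4359 0.4014 0.3538] F [ 0.1 -0.3  0.6]
```

>>> jog_arm:
  deltas:
    - [[9, -13, 30, 0, 0, -1, 8], [0, -2, 45, 0.3, 0, 0, 8], [0, -2, 30, 0.3, 0, 0, 8], [0, 0, 0, 0, 0, 0, 8]]

```text
clock: 7.35
eef_pos: [0.4244, 0.4047, 0.2484]
tool_rot: [0.743, 0.669, -0.002, -0.0]
ft_force: [0.7, 0.2, -0.7]
grip_width: 0.0129
```

```bash
python3 -c "
from go import *
to([.425,.411,.131],Rd(-.09))"
```

```text
shift [  6.5   0.3 117.4] turn [-0.17  0.13 -0.84] | t 7.35 pos [0.4244 0.4047 0.2484] F [ 0.7  0.2 -0.7]
```

>>> jog_arm:
  deltas:
    - [[6, 0, 30, 0, 0, -0.8, 8], [0, 0, 30, 0, 0, 0, 8], [0, 0, 25, 0, 0, 0, 8], [0, 0, 10, 0, 0, 0, 8], [0, 0, 0, 0, 0, 0, 8]]

```text
clock: 7.85
eef_pos: [0.4327, 0.4062, 0.1612]
tool_rot: [0.742, 0.67, 0.005, 0.0]
ft_force: [0.8, -0.4, -0.6]
grip_width: 0.0131
```

```bash
python3 -c "
from go import *
to([.425,.411,.131],Rd(-.09))"
```

```text
shift [ 3.9 -8.4 30.2] turn [ 0.41 -0.37 -0.64] | t 7.85 pos [0.4327 0.4062 0.1612] F [ 0.8 -0.4 -0.6]
```

>>> jog_arm:
  deltas:
    - [[4, -8, 8, 0.4, -0.4, -0.6, 8], [0, -1, 10, 0.2, 0, 0, 8], [0, -1, 8, 0.2, 0, 0, 8], [0, 0, 2, 0, 0, 0, 8], [0, 0, 0, 0, 0, 0, 8]]

```text
clock: 8.35
eef_pos: [0.4255, 0.4134, 0.1371]
tool_rot: [0.739, 0.674, 0.002, -0.003]
ft_force: [-0.1, -0.0, -0.4]
grip_width: 0.013
```

```bash
python3 -c "
from go import *
to([.425,.411,.131],Rd(-.09))"
```

```text
shift [-2.5 -0.3  6.1] turn [-0.1  -0.35 -0.05] | t 8.35 pos [0.4255 0.4134 0.1371] F [-0.1 -0.  -0.4]
```

>>> jog_arm:
  deltas:
    - [[-2, 0, 5, 0, 0, 0, 8], [0, 0, 3, 0, 0, 0, 8], [0, 0, 0, 0, 0, 0, 8]]

```text
clock: 8.65
eef_pos: [0.4254, 0.4116, 0.1289]
tool_rot: [0.738, 0.674, 0.002, -0.003]
ft_force: [0.1, 1.0, -0.4]
grip_width: 0.013
```

```bash
python3 -c "
from go import *
to([.425,.411,.131],Rd(-.09))"
```

```text
shift [-0.6 -0.4 -2.1] turn [-0.06 -0.38 -0.03] | t 8.65 pos [0.4254 0.4116 0.1289] F [ 0.1  1.  -0.4]
```

>>> jog_arm:
  deltas:
    - [[0, 0, 1, 0, 0, 0, 8], [0, 0, 0, 0, 0, 0, 20], [0, 0, 0, 0, 0, 0, 34], [0, 0, 0, 0, 0, 0, 34], [0, 0, -15, 0, 0, 0, 34]]

```text
clock: 9.15
eef_pos: [0.4249, 0.4109, 0.1423]
tool_rot: [0.738, 0.674, 0.001, -0.003]
ft_force: [0.2, 0.1, -0.4]
grip_width: 0.0341
```

>>> jog_arm:
  deltas:
    - [[0, 2, -20, 0, 0, 0, 34], [0, 2, -40, 0, 0, 0, 34], [0, 0, -45, 0, 0, 0, 20], [0, 0, -30, 0, 0, 0, 2], [0, 0, 0, 0, 0, 0, 0]]

```text
clock: 9.65
eef_pos: [0.429, 0.4094, 0.2821]
tool_rot: [0.738, 0.674, 0.0, -0.003]
ft_force: [1.3, 0.2, 0.5]
grip_width: 0.0002
```

```bash
python3 - <<'E'
from go import *
mp,im=snap('scene','scene1.png'); 
for c in ['scene','side']:
    if c=='side': camera(c)
    for t in ['lath_mid','crock']:
        r=masks_of(t,c); print(c,t,[(round(x['conf'],2),np.round(x['at']).tolist(),int(x['pixels'].sum())) for x in r[:3]])
to(S2W([(-160,0,260)],st)[0],Rd(st[2]))
E
```

```text
scene lath_mid [(0.62, [332.0, 178.0], 147)]
scene crock [(0.85, [341.0, 190.0], 1244), (0.69, [281.0, 206.0], 1484)]
side lath_mid [(0.67, [376.0, 424.0], 3916), (0.52, [353.0, 255.0], 15659), (0.47, [252.0, 178.0], 163)]
side crock [(0.83, [209.0, 220.0], 2118), (0.56, [264.0, 192.0], 1511), (0.56, [251.0, 177.0], 162)]
shift [-327.2  -15.8   16.9] turn [-0.69  0.33 -0.86] | t 9.95 pos [0.4267 0.4073 0.2748] F [0.7 0.5 1.5]
```

```bash
cat >> h.py <<'E'
def Rl(yaw,lean):
    """tool x toward robot (-station x), jaws along station y, fingers forward by lean deg"""
    c,s=np.cos(yaw),np.sin(yaw); l=np.radians(lean)
    f=np.array([c,s,0]);u=np.array([0,0,1.]); z=np.sin(l)*f-np.cos(l)*u; x=-(np.cos(l)*f+np.sin(l)*u); y=np.cross(z,x)
    return np.c_[x,y,z]
E
python3 - <<'E'
from go import *
print(np.round(get_obs()['joint_pos'],3))
to(S2W([(-150,0,250)],st)[0],Rl(st[2],0)); to(S2W([(-150,0,250)],st)[0],Rl(st[2],35)); print(np.round(Rl(0,0),1))
E
```

```text
[0.76  0.425 0.378 1.536 0.005 2.421]
shift [-327.    -5.7   26.8] turn [ -0.8   -0.28 -90.86] | t 9.95 pos [0.4267 0.4073 0.2748] F [0.7 0.5 1.5]
shift [-327.    -5.7   26.8] turn [-28.46 -27.54 -87.54] | t 9.95 pos [0.4267 0.4073 0.2748] F [0.7 0.5 1.5]
[[-1. -0.  0.]
 [-0.  1.  0.]
 [-0.  0. -1.]]
```

>>> jog_arm:
  deltas:
    - [[-48, 0, 0, 0, 0, 0, 0], [-48, 0, 0, 0, 0, 0, 0], [-48, 0, 0, 0, 0, 0, 0], [-48, 0, 0, 0, 0, 0, 0], [-48, 0, 0, 0, 0, 0, 0]]

```text
clock: 10.45
eef_pos: [0.402, 0.1649, 0.2657]
tool_rot: [0.735, 0.678, -0.014, -0.004]
ft_force: [0.9, -1.1, 0.7]
grip_width: 0.0002
```

>>> jog_arm:
  deltas:
    - [[-48, 0, 0, 0, 0, 0, 0], [-48, 0, 0, 0, 0, -8.5, 0], [0, 0, 0, 0, 0, -8.5, 0], [0, 0, 0, 0, 0, -8.5, 0], [0, 0, 0, 0, 0, -8.5, 0]]

```text
clock: 10.95
eef_pos: [0.3895, 0.0664, 0.2621]
tool_rot: [0.511, 0.859, -0.017, -0.011]
ft_force: [1.8, -0.5, 0.2]
grip_width: 0.0001
```

>>> jog_arm:
  deltas:
    - [[0, 0, 0, 0, 0, -8.5, 0], [0, 0, 0, 0, 0, -8.5, 0], [0, 0, 0, 0, 0, -8.5, 0], [0, 0, 0, 0, 0, -8.5, 0], [0, 0, 0, 0, 0, -8.5, 0]]

```text
clock: 11.45
eef_pos: [0.3854, 0.065, 0.2562]
tool_rot: [0.16, 0.987, -0.014, -0.023]
ft_force: [0.5, 0.4, -0.3]
grip_width: -0.0001
```

```bash
python3 - <<'E'
from go import *
print(np.round(get_obs()['joint_pos'],3))
to(S2W([(-150,0,250)],st)[0],Rl(st[2],0)); to(S2W([(-150,0,250)],st)[0],Rl(st[2],35))
E
```

```text
[ 0.175  0.055 -0.152  1.416 -0.011  0.497]
shift [-0.2 18.2  5.6] turn [ -1.66  -2.56 -14.1 ] | t 11.45 pos [0.3854 0.065  0.2562] F [ 0.5  0.4 -0.3]
shift [-0.2 18.2  5.6] turn [ -5.93 -37.38 -13.18] | t 11.45 pos [0.3854 0.065  0.2562] F [ 0.5  0.4 -0.3]
```

>>> jog_arm:
  deltas:
    - [[0, 9, 0, -1, -5, -7, 20], [0, 9, 0, -1, -6, -6, 50], [0, 0, 0, -1, -8, 0, 50], [0, 0, 0, -1, -8, 0, 50], [0, 0, 0, -1, -8, 0, 50]]

```text
clock: 11.95
eef_pos: [0.3919, 0.0823, 0.2505]
tool_rot: [0.038, 0.958, 0.008, 0.283]
ft_force: [-0.4, 0.4, 0.1]
grip_width: 0.0502
```

```bash
python3 - <<'E'
from go import *
print(np.round(get_obs()['joint_pos'],3))
to(S2W([(-125,0,48)],st)[0],Rl(st[2],35))
E
```

```text
[ 0.355 -0.39  -0.682  0.736 -0.196  0.381]
shift [ 89.4  -8.  183.1] turn [ 1.97 -2.16 -0.88] | t 11.95 pos [0.3919 0.0823 0.2505] F [-0.4  0.4  0.1]
```

>>> jog_arm:
  deltas:
    - [[20, -4, 40, 1, -2, -0.9, 50], [20, -4, 40, 1, 0, 0, 50], [20, 0, 35, 0, 0, 0, 50], [15, 0, 30, 0, 0, 0, 50], [0, 0, 0, 0, 0, 0, 50]]

```text
clock: 12.45
eef_pos: [0.4049, 0.074, 0.084]
tool_rot: [0.035, 0.952, -0.01, 0.304]
ft_force: [-0.6, -0.8, -1.2]
grip_width: 0.05
```

```bash
python3 - <<'E'
from go import *
print(np.round(get_obs()['joint_pos'],3))
to(S2W([(-125,0,48)],st)[0],Rl(st[2],35))
E
```

```text
[ 0.359 -0.084 -1.044  0.036 -0.242  0.359]
shift [12.2  6.8 35.5] turn [0.25 0.45 0.09] | t 12.45 pos [0.4049 0.074  0.084 ] F [-0.6 -0.8 -1.2]
```

>>> jog_arm:
  deltas:
    - [[0, 3, 0, 0, 8, 0, 50], [0, 3, 0, 0, 8, 0, 50], [0, 0, 0, 0, 8, 0, 50], [0, 0, 0, 0, 2, 0, 50]]

```text
clock: 12.85
eef_pos: [0.3936, 0.0773, 0.0812]
tool_rot: [0.035, 0.997, -0.004, 0.075]
ft_force: [1.0, 0.4, 0.1]
grip_width: 0.0499
```

```bash
python3 - <<'E'
from go import *
print(np.round(get_obs()['joint_pos'],3))
to(S2W([(-118,0,54)],st)[0],Rl(st[2],12))
E
```

```text
[ 0.23   0.086 -0.63   0.712 -0.047  0.296]
shift [-24.7   4.5  31.3] turn [-0.1  -3.34  0.33] | t 12.85 pos [0.3936 0.0773 0.0812] F [1.  0.4 0.1]
```

>>> jog_arm:
  deltas:
    - [[-12, 2, 15, 0, -3, 0, 50], [-12, 2, 14, 0, 0, 0, 50], [0, 0, 0, 0, 0, 0, 50]]

```text
clock: 13.15
eef_pos: [0.4277, 0.0793, 0.0629]
tool_rot: [0.036, 0.994, -0.004, 0.105]
ft_force: [0.0, 0.4, 0.5]
grip_width: 0.0497
```

```bash
python3 - <<'E'
from go import *
to(S2W([(-105,0,54)],st)[0],Rl(st[2],12)); to(S2W([(-71,0,54)],st)[0],Rl(st[2],12))
E
```

```text
shift [-6.2 -0.  10.5] turn [-0.04  0.08  0.18] | t 13.15 pos [0.4277 0.0793 0.0629] F [0.  0.4 0.5]
shift [-39.5  -0.1  17.6] turn [-0.04  0.08  0.18] | t 13.15 pos [0.4277 0.0793 0.0629] F [0.  0.4 0.5]
```

>>> jog_arm:
  deltas:
    - [[-8, 0, 9, 0, 0, 0, 50], [-6, 0, 1.5, 0, 0, 0, 50], [-6, 0, 1.5, 0, 0, 0, 50], [-6, 0, 1.5, 0, 0, 0, 50]]

```text
clock: 13.55
eef_pos: [0.4535, 0.077, 0.0567]
tool_rot: [0.035, 0.994, -0.004, 0.103]
ft_force: [-4.0, -0.0, 0.9]
grip_width: 0.0497
```

```bash
python3 - <<'E'
from go import *
to(S2W([(-71,0,54)],st)[0],Rl(st[2],12))
E
```

```text
shift [-15.5   0.3   6. ] turn [-0.04 -0.19  0.25] | t 13.55 pos [0.4535 0.077  0.0567] F [-4.  -0.   0.9]
```

Pushing with 4 N; 15 mm to go.

>>> jog_arm:
  deltas:
    - [[-4, 0, 1, 0, 0, 0, 50], [-4, 0, 1, 0, 0, 0, 50], [-4, 0, 1, 0, 0, 0, 50]]

```text
clock: 13.85
eef_pos: [0.4655, 0.0759, 0.0561]
tool_rot: [0.035, 0.994, -0.005, 0.101]
ft_force: [-3.2, 0.6, 1.8]
grip_width: 0.0498
```

>>> jog_arm:
  deltas:
    - [[-3, 0, 0.6, 0, 0, 0, 50], [-3, 0, 0.6, 0, 0, 0, 50]]

```text
clock: 14.05
eef_pos: [0.4718, 0.0755, 0.0559]
tool_rot: [0.035, 0.994, -0.004, 0.101]
ft_force: [-5.6, 3.0, 3.4]
grip_width: 0.05
```

```bash
python3 - <<'E'
from go import *
to(S2W([(-71,0,54)],st)[0],Rl(st[2],12))
E
```

```text
shift [2.3 0.5 1.4] turn [-0.05 -0.4   0.26] | t 14.05 pos [0.4718 0.0755 0.0559] F [-5.6  3.   3.4]
```

>>> jog_arm:
  deltas:
    - [[-2, 0, 0.5, 0, 0, 0, 50], [-2, 0, 0.5, 0, 0, 0, 50]]

```text
clock: 14.25
eef_pos: [0.4717, 0.0749, 0.0539]
tool_rot: [0.035, 0.995, -0.005, 0.096]
ft_force: [-8.3, 0.9, 4.4]
grip_width: 0.05
```

>>> jog_arm:
  deltas:
    - [[-2, 0, 0.5, 0, 0, 0, 50], [-2, 0, 0.5, 0, 0, 0, 50]]

```text
clock: 14.45
eef_pos: [0.4715, 0.0743, 0.0519]
tool_rot: [0.035, 0.995, -0.005, 0.092]
ft_force: [-7.8, 0.5, 3.5]
grip_width: 0.0502
```

>>> jog_arm:
  deltas:
    - [[15, 0, -2, 0, 0, 0, 50], [10, 0, -40, 0, 0, 0, 50], [0, 0, -45, 0, -4, 0, 50], [0, 0, -45, 0, -4, 0, 50], [0, 0, -45, 0, -4, 0, 50]]

```text
clock: 14.95
eef_pos: [0.4091, 0.079, 0.221]
tool_rot: [0.037, 0.979, -0.01, 0.199]
ft_force: [-0.4, 0.5, 1.0]
grip_width: 0.0503
```

>>> jog_arm:
  deltas:
    - [[0, 0, -40, 0, -4, 0, 50], [0, 0, -30, 0, -4, 0, 50], [0, 0, 0, 0, 0, 0, 50]]

```text
clock: 15.25
eef_pos: [0.383, 0.0829, 0.2979]
tool_rot: [0.037, 0.959, -0.009, 0.281]
ft_force: [0.1, 0.5, 0.9]
grip_width: 0.0502
```

```bash
python3 - <<'E'
from go import *
print(np.round(get_obs()['joint_pos'],3))
mp,im=snap('wrist','wrist5.png'); np.save('w5.npy',mp[1])
th=.4
to(S2W([(20+128.5*np.cos(th),0,127+128.5*np.sin(th))],st)[0],Rl(st[2],35))
o=im.copy()
L=[(-60,-80,105),(-60,80,105),(0,80,105),(0,-80,105)]
cv2.polylines(o,[np.int32(proj(mp,S2W(L,st))*16)],True,(255,0,0),1,shift=4)
for th in (.3,.4,.5):
  for d in (101,156): cv2.circle(o,tuple(np.int32(proj(mp,S2W([(20+d*np.cos(th),0,127+d*np.sin(th))],st))[0])),2,(255,0,255),-1)
cv2.imwrite('pics/w5o.png',o[:,:,::-1])
E
```

```text
[ 0.405 -0.416 -0.565  0.904 -0.249  0.417]
shift [-185.5   -0.3  259.8] turn [ 0.13 -2.54 -0.17] | t 15.3 pos [0.3835 0.0829 0.2967] F [ 1.6 -0.3  1. ]
```

View pics/w5o.png

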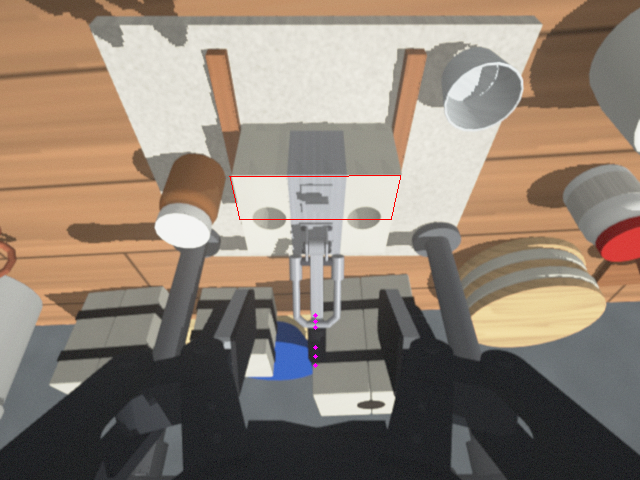

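>>> jog_arm:
  deltas:
    - [[-45, 0, 20, 0, -2.5, 0, 50], [-45, 0, 20, 0, 0, 0, 50], [-45, 0, 20, 0, 0, 0, 50], [-45, 0, 20, 0, 0, 0, 50], [0, 0, 0, 0, 0, 0, 50]]

```text
clock: 15.8
eef_pos: [0.5855, 0.0667, 0.3255]
tool_rot: [0.036, 0.954, -0.01, 0.298]
ft_force: [-0.0, 0.3, 0.4]
grip_width: 0.0498
```

```bash
cat >> go.py <<'E'
def lev(th,lean=35,off=21,d=128.5,up=0):
    l=np.radians(lean)
    to(S2W([(20+d*np.cos(th)+off*np.sin(l),0,127+d*np.sin(th)-off*np.cos(l)+up)],st)[0],Rl(st[2],lean))
E
python3 - <<'E'
from go import *
print(np.round(get_obs()['joint_pos'],3))
lev(.4)
E
```

```text
[ 0.189 -0.041 -0.253  0.769 -0.147  0.22 ]
shift [7.700e+00 1.000e-01 1.962e+02] turn [ 0.14 -0.27 -0.07] | t 15.8 pos [0.5855 0.0667 0.3255] F [-0.   0.3  0.4]
```

>>> jog_arm:
  deltas:
    - [[4, 0, 45, 0, 0, 0, 50], [3, 0, 45, 0, 0, 0, 50], [0, 0, 35, 0, 0, 0, 50], [0, 0, 20, 0, 0, 0, 50], [0, 0, 0, 0, 0, 0, 50]]

```text
clock: 16.3
eef_pos: [0.6678, 0.0568, 0.1865]
tool_rot: [0.039, 0.956, -0.012, 0.292]
ft_force: [0.0, -0.5, 0.2]
grip_width: 0.0502
```

```bash
python3 - <<'E'
from go import *
print(np.round(get_obs()['joint_pos'],3))
lev(.4)
mp,im=snap('wrist','wrist6.png')
o=im.copy()
for th in (.3,.4,.5):
  for d in (101,156): cv2.circle(o,tuple(np.int32(proj(mp,S2W([(20+d*np.cos(th),0,127+d*np.sin(th))],st))[0])),2,(255,0,255),-1)
cv2.imwrite('pics/w6o.png',o[:,:,::-1])
E
```

```text
[ 0.14   0.226 -0.326  0.437 -0.123  0.184]
shift [-3.8  4.5 34.7] turn [-0.16 -1.05 -0.26] | t 16.3 pos [0.6678 0.0568 0.1865] F [ 0.  -0.5  0.2]
```

View pics/w6o.png

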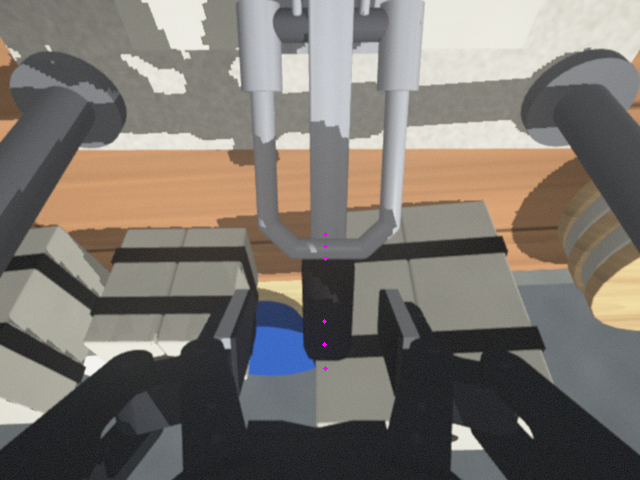

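>>> jog_arm:
  deltas:
    - [[-2, 4, 15, 0, -1, 0, 50], [-2, 0, 14, 0, 0, 0, 50], [0, 0, 6, 0, 0, 0, 50], [0, 0, 0, 0, 0, 0, 50]]

```text
clock: 16.75
eef_pos: [0.6925, 0.0584, 0.162]
tool_rot: [0.039, 0.953, -0.012, 0.301]
ft_force: [-0.7, 0.4, 0.4]
grip_width: 0.0502
```

```bash
python3 - <<'E'
from go import *
lev(.4)
E
```

```text
shift [2.8 0.8 0.6] turn [-0.16  0.11 -0.3 ] | t 16.75 pos [0.6925 0.0584 0.162 ] F [-0.7  0.4  0.4]
```

>>> jog_arm:
  deltas:
    - [[2.5, 1, 0, 0, 0, 0, 40], [0, 0, 0, 0, 0, 0, 25], [0, 0, 0, 0, 0, 0, 15], [0, 0, 0, 0, 0, 0, 15]]

```text
clock: 17.15
eef_pos: [0.6909, 0.0597, 0.1631]
tool_rot: [0.039, 0.952, -0.012, 0.303]
ft_force: [3.8, -1.0, -4.7]
grip_width: 0.0209
```

```bash
python3 - <<'E'
from go import *
lev(.4)
for t in (.6,.8,1.0): lev(t)
for t,l in ((1.2,40),(1.4,45),(1.6,50),(1.9,55)): lev(t,l)
E
```

```text
shift [ 2.1 -0.3  2.6] turn [-0.13  0.28 -0.28] | t 17.15 pos [0.6909 0.0597 0.1631] F [ 3.8 -1.  -4.7]
shift [ -0.9  -0.3 -22.9] turn [-0.13  0.28 -0.28] | t 17.15 pos [0.6909 0.0597 0.1631] F [ 3.8 -1.  -4.7]
shift [  1.3  -0.4 -48.5] turn [-0.13  0.28 -0.28] | t 17.15 pos [0.6909 0.0597 0.1631] F [ 3.8 -1.  -4.7]
shift [  8.5  -0.5 -73.1] turn [-0.13  0.28 -0.28] | t 17.15 pos [0.6909 0.0597 0.1631] F [ 3.8 -1.  -4.7]
shift [ 18.6  -0.6 -95.9] turn [-0.14 -4.72 -0.28] | t 17.15 pos [0.6909 0.0597 0.1631] F [ 3.8 -1.  -4.7]
shift [  33.    -0.7 -116. ] turn [-0.16 -9.72 -0.27] | t 17.15 pos [0.6909 0.0597 0.1631] F [ 3.8 -1.  -4.7]
shift [  51.    -0.8 -132.7] turn [ -0.17 -14.72  -0.27] | t 17.15 pos [0.6909 0.0597 0.1631] F [ 3.8 -1.  -4.7]
shift [  84.1   -1.1 -149.4] turn [ -0.18 -19.72  -0.26] | t 17.15 pos [0.6909 0.0597 0.1631] F [ 3.8 -1.  -4.7]
```

>>> jog_arm:
  deltas:
    - [[0, 0, -8, 0, 0, 0, 15], [0, 0, -12, 0, 0, 0, 15], [0, 0, -12, 0, 0, 0, 15]]

```text
clock: 17.45
eef_pos: [0.6744, 0.0609, 0.1894]
tool_rot: [0.039, 0.952, -0.012, 0.304]
ft_force: [3.4, -0.1, -7.8]
grip_width: 0.0211
```

```bash
cat > q.py <<'E'
from go import *
import sys
o=get_obs(); print(np.round(o['joint_pos'],3), 'w',o['grip_width'])
def grip(off=21):
    Rm=R.from_quat(o['tool_rot']).as_matrix(); p=o['eef_pos']-off/1000*Rm[:,2]; a=st[2]; d=p[:2]-st[:2]
    x=1000*(d@[np.cos(a),np.sin(a)]); z=1000*p[2]; print('grip polar: th',round(np.arctan2(z-127,x-20),3),'r',round(np.hypot(z-127,x-20),1),'lean',round(np.degrees(np.arcsin(Rm[:2,2]@[np.cos(a),np.sin(a)])),1),'y',round(1000*(d@[-np.sin(a),np.cos(a)]),1))
grip()
for s in sys.argv[1:]:
    t,l=s.split(','); lev(float(t),float(l))
E
python3 q.py 0.8,35 1.0,38 1.2,42 1.4,46
```

```text
[ 0.149  0.227 -0.334  0.404 -0.132  0.189] w 0.0210569765532368
grip polar: th 0.663 r 129.3 lean 35.5 y 0.3
shift [  2.9  -0.3 -17.5] turn [-0.16  0.46 -0.29] | t 17.45 pos [0.6744 0.0609 0.1894] F [ 3.4 -0.1 -7.8]
shift [  9.   -0.4 -42.2] turn [-0.17 -2.54 -0.29] | t 17.45 pos [0.6744 0.0609 0.1894] F [ 3.4 -0.1 -7.8]
shift [ 19.4  -0.6 -65. ] turn [-0.18 -6.54 -0.28] | t 17.45 pos [0.6744 0.0609 0.1894] F [ 3.4 -0.1 -7.8]
shift [ 34.1  -0.7 -85.2] turn [ -0.19 -10.54  -0.27] | t 17.45 pos [0.6744 0.0609 0.1894] F [ 3.4 -0.1 -7.8]
```

Works well (7.8 N). Continue with some turn.

>>> jog_arm:
  deltas:
    - [[2, 0, -13, 0, 0, 0, 15], [3, 0, -13, 0, -1, 0, 15], [4, 0, -13, 0, -1.5, 0, 15], [5, 0, -13, 0, -1.5, 0, 15]]

```text
clock: 17.85
eef_pos: [0.6339, 0.064, 0.225]
tool_rot: [0.039, 0.939, -0.014, 0.34]
ft_force: [4.9, -0.8, -5.4]
grip_width: 0.021
```

```bash
python3 q.py 1.2,42 1.4,46 1.6,50 1.95,55
```

```text
[ 0.179  0.09  -0.452  0.351 -0.166  0.203] w 0.020997804889295184
grip polar: th 1.087 r 129.0 lean 39.8 y 0.4
shift [  5.9  -0.4 -13. ] turn [-0.23 -2.19 -0.31] | t 17.85 pos [0.6339 0.064  0.225 ] F [ 4.9 -0.8 -5.4]
shift [ 19.1  -0.6 -34.2] turn [-0.24 -6.19 -0.3 ] | t 17.85 pos [0.6339 0.064  0.225 ] F [ 4.9 -0.8 -5.4]
shift [ 36.1  -0.7 -52.1] turn [ -0.25 -10.19  -0.3 ] | t 17.85 pos [0.6339 0.064  0.225 ] F [ 4.9 -0.8 -5.4]
shift [ 73.8  -1.  -73.6] turn [ -0.26 -15.19  -0.29] | t 17.85 pos [0.6339 0.064  0.225 ] F [ 4.9 -0.8 -5.4]
```

>>> jog_arm:
  deltas:
    - [[6, 0, -13, 0, -1, 0, 15], [7, 0, -11, 0, -1, 0, 15], [8, 0, -10, 0, 0, 0, 15], [9, 0, -9, 0, 0, 0, 15]]

```text
clock: 18.25
eef_pos: [0.5826, 0.068, 0.2401]
tool_rot: [0.039, 0.932, -0.014, 0.36]
ft_force: [6.4, -0.6, -6.2]
grip_width: 0.0211
```

```bash
python3 q.py  1.6,42 1.8,42 1.95,42
```

```text
[ 0.22  -0.038 -0.572  0.322 -0.201  0.228] w 0.02112674117927963
grip polar: th 1.509 r 128.9 lean 42.3 y 0.5
shift [ 8.9 -0.5 -7.7] turn [-0.24  0.25 -0.36] | t 18.25 pos [0.5826 0.068  0.2401] F [ 6.4 -0.6 -6.2]
shift [ 29.9  -0.7 -22.4] turn [-0.24  0.25 -0.36] | t 18.25 pos [0.5826 0.068  0.2401] F [ 6.4 -0.6 -6.2]
shift [ 47.4  -0.8 -30.4] turn [-0.24  0.25 -0.36] | t 18.25 pos [0.5826 0.068  0.2401] F [ 6.4 -0.6 -6.2]
```

>>> jog_arm:
  deltas:
    - [[9, 0, -7.5, 0, 0, 0, 15], [10, 0, -7.5, 0, 0, 0, 15], [10, 0, -6, 0, 0, 0, 15], [9, 0, -5, 0, 0, 0, 15], [5, 0, -2, 0, 0, 0, 15]]

```text
clock: 18.75
eef_pos: [0.5314, 0.0719, 0.2337]
tool_rot: [0.039, 0.931, -0.014, 0.363]
ft_force: [10.5, -1.0, -8.3]
grip_width: 0.021
```

```bash
python3 q.py 1.92,42 1.5,42; python3 - <<'E'
from go import *
a=[]
for n in('scene','side','wrist'):
    mp,im=snap(n,n+'7.png')
    r=masks_of('loop_end',n); print(n,[(round(x['conf'],2),x['at'],x['pixels'].sum()) for x in r[:2]])
    q=proj(mp,S2W([(-64-10,0,114.5)],st))[0]; print(q)
    if n!='wrist':
        u,v=np.int32(q); c=cv2.resize(im[max(v-75,0):v+50,u-50:u+75],(400,400),interpolation=cv2.INTER_CUBIC); a.append(c)
a=np.hstack(a); cv2.imwrite('pics/c7.png',a[:,:,::-1])
E
```

```text
[ 0.265 -0.136 -0.681  0.313 -0.233  0.263] w 0.02098482524435534
grip polar: th 1.913 r 129.7 lean 42.6 y 0.5
shift [ 1.5 -0.5  0.8] turn [-0.25  0.64 -0.44] | t 18.75 pos [0.5314 0.0719 0.2337] F [10.5 -1.  -8.3]
shift [-42.5   0.   31.2] turn [-0.25  0.64 -0.44] | t 18.75 pos [0.5314 0.0719 0.2337] F [10.5 -1.  -8.3]
scene [(0.5, [344.3, 242.6], np.int64(133))]
[329.31901493 240.05397343]
side [(0.54, [307.7, 237.8], np.int64(153))]
[298.32499119 242.20130046]
wrist [(0.73, [315.9, 38.5], np.int64(4825)), (0.18, [282.9, 114.3], np.int64(7501))]
[312.42659619 -13.45217938]
```

View pics/c7.png

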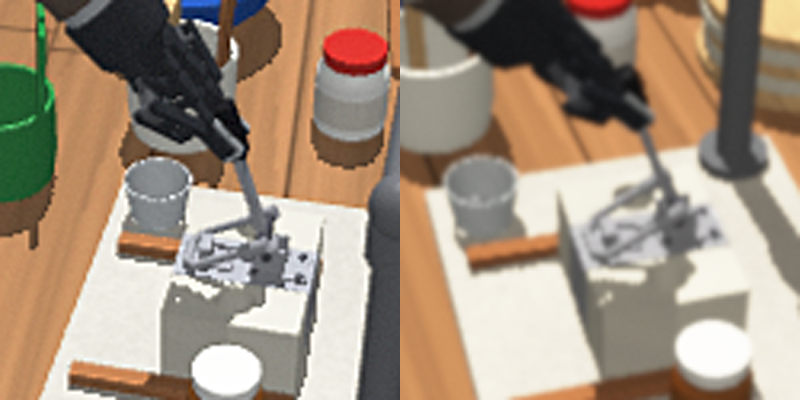

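>>> jog_arm:
  deltas:
    - [[-8, 0, 4, 0, 0, 0, 15], [-9, 0, 6, 0, 0, 0, 15], [-9, 0, 7, 0, 0, 0, 15], [-9, 0, 8, 0, 0, 0, 15]]

```text
clock: 19.45
eef_pos: [0.5717, 0.0688, 0.2405]
tool_rot: [0.038, 0.932, -0.014, 0.361]
ft_force: [-7.1, -0.1, 5.1]
grip_width: 0.0211
```

```bash
python3 q.py  1.4,42 1.2,42 1.0,39; python3 - <<'E'
from go import *
for n in('scene','side'):
    camera(n); mp=pose(n)
    r=masks_of('loop_end',n); print(n,[(round(x['conf'],2),x['at'],x['pixels'].sum()) for x in r[:2]])
E
```

```text
[ 0.227 -0.062 -0.595  0.322 -0.204  0.232] w 0.021080164052928892
grip polar: th 1.595 r 129.1 lean 42.4 y 0.5
shift [-16.7  -0.3  18.6] turn [-0.12  0.39 -0.29] | t 19.45 pos [0.5717 0.0688 0.2405] F [-7.1 -0.1  5.1]
shift [-30.3  -0.2  40.3] turn [-0.12  0.39 -0.29] | t 19.45 pos [0.5717 0.0688 0.2405] F [-7.1 -0.1  5.1]
shift [-38.2  -0.1  64.3] turn [-0.11  3.39 -0.29] | t 19.45 pos [0.5717 0.0688 0.2405] F [-7.1 -0.1  5.1]
scene [(0.72, [297.6, 401.2], np.int64(3159)), (0.66, [348.5, 242.8], np.int64(90))]
side [(0.61, [318.6, 243.1], np.int64(166))]
```

>>> jog_arm:
  deltas:
    - [[-8, 0, 9, 0, 0, 0, 15], [-8, 0, 10, 0, 0, 0, 15], [-7, 0, 11, 0, 0.5, 0, 15], [-6, 0, 12, 0, 0.5, 0, 15]]

```text
clock: 20.05
eef_pos: [0.6205, 0.0651, 0.2317]
tool_rot: [0.038, 0.934, -0.013, 0.355]
ft_force: [-6.3, -0.5, 5.8]
grip_width: 0.0211
```

```bash
python3 q.py  1.0,40 0.8,38 0.6,36; python3 - <<'E'
from go import *
a=[]
for n in('scene','side'):
    mp,im=snap(n,n+'8.png')
    u,v=np.int32(proj(mp,S2W([(-50,0,114.5)],st))[0]); c=cv2.resize(im[v-40:v+30,u-35:u+35],(400,400),interpolation=cv2.INTER_CUBIC); a.append(c)
a=np.hstack(a); cv2.imwrite('pics/c8.png',a[:,:,::-1])
E
```

```text
[ 0.19   0.048 -0.502  0.313 -0.176  0.205] w 0.021081475866277465
grip polar: th 1.205 r 129.0 lean 41.6 y 0.4
shift [-8.7 -0.3 24.7] turn [-0.06  1.59 -0.27] | t 20.05 pos [0.6205 0.0651 0.2317] F [-6.3 -0.5  5.8]
shift [-12.4  -0.3  49.9] turn [-0.06  3.59 -0.27] | t 20.05 pos [0.6205 0.0651 0.2317] F [-6.3 -0.5  5.8]
shift [-11.   -0.3  75.5] turn [-0.05  5.59 -0.27] | t 20.05 pos [0.6205 0.0651 0.2317] F [-6.3 -0.5  5.8]
```

View pics/c8.png

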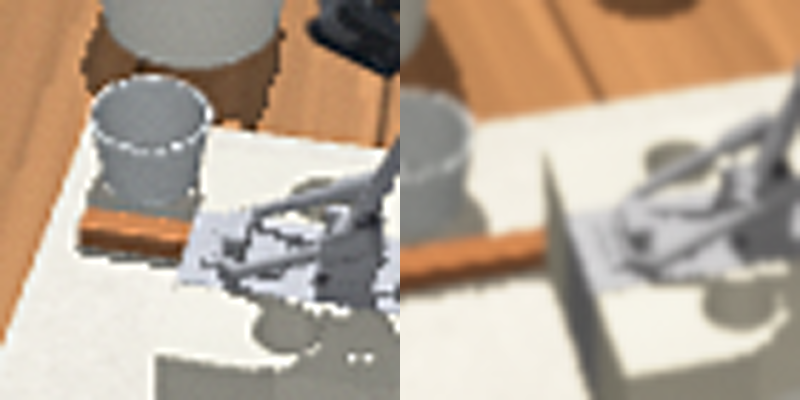

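>>> jog_arm:
  deltas:
    - [[-4, 0, 12, 0, 1, 0, 15], [-4, 0, 12, 0, 1, 0, 15], [-2, 0, 13, 0, 1, 0, 15]]

```text
clock: 20.45
eef_pos: [0.652, 0.0627, 0.2129]
tool_rot: [0.038, 0.943, -0.012, 0.332]
ft_force: [-4.3, -0.2, 7.0]
grip_width: 0.021
```

```bash
python3 q.py   0.7,37 0.4,35 0.2,35 0.0,35
```

```text
[ 0.166  0.142 -0.414  0.353 -0.151  0.194] w 0.02104344064783643
grip polar: th 0.917 r 128.9 lean 38.8 y 0.4
shift [-2.6 -0.4 27.6] turn [-0.05  1.77 -0.28] | t 20.45 pos [0.652  0.0627 0.2129] F [-4.3 -0.2  7. ]
shift [ 3.  -0.4 65.7] turn [-0.04  3.77 -0.28] | t 20.45 pos [0.652  0.0627 0.2129] F [-4.3 -0.2  7. ]
shift [12.4 -0.4 89.5] turn [-0.04  3.77 -0.28] | t 20.45 pos [0.652  0.0627 0.2129] F [-4.3 -0.2  7. ]
shift [ 26.4  -0.4 111. ] turn [-0.04  3.77 -0.28] | t 20.45 pos [0.652  0.0627 0.2129] F [-4.3 -0.2  7. ]
```

>>> jog_arm:
  deltas:
    - [[-1, 0, 12, 0, 1, 0, 15], [-1, 0, 12, 0, 1, 0, 15], [0, 0, 12, 0, 1, 0, 15]]

```text
clock: 20.75
eef_pos: [0.6753, 0.0609, 0.1883]
tool_rot: [0.038, 0.951, -0.011, 0.308]
ft_force: [-3.4, 0.1, 4.9]
grip_width: 0.0214
```

```bash
python3 q.py 0.4,35 0.2,35 0.0,35
```

```text
[ 0.149  0.227 -0.342  0.387 -0.131  0.188] w 0.021419608429147603
grip polar: th 0.651 r 129.1 lean 35.9 y 0.4
shift [ 4.2 -0.4 32. ] turn [-0.04  0.89 -0.29] | t 20.75 pos [0.6753 0.0609 0.1883] F [-3.4  0.1  4.9]
shift [12.4 -0.4 56.3] turn [-0.04  0.89 -0.29] | t 20.75 pos [0.6753 0.0609 0.1883] F [-3.4  0.1  4.9]
shift [25.3 -0.4 78.5] turn [-0.04  0.89 -0.29] | t 20.75 pos [0.6753 0.0609 0.1883] F [-3.4  0.1  4.9]
```

```bash
cat > loop.py <<'E'
from go import *
A=[];b=[]
for n in('scene','side'):
    camera(n); m,T=pose(n); f,cx,cy=K(m)
    r=[x for x in masks_of('loop_end',n) if x['pixels'].sum()<600]
    if not r: print(n,'none'); continue
    x=r[0]; print(n,round(x['conf'],2),x['at'],x['pixels'].sum(), 'pred seat',proj((m,T),S2W([(-41,0,114.5),(-52,0,110)],st)).round(1).tolist())
    d=T[:3,:3]@np.array([(x['at'][0]-cx)/f,(x['at'][1]-cy)/f,1]);d/=np.linalg.norm(d);P=np.eye(3)-np.outer(d,d);A.append(P);b.append(P@T[:3,3])
    ys,xs=np.where(x['pixels']);print('ext',xs.min(),xs.max(),ys.min(),ys.max())
if len(A)==2:
    p=np.linalg.solve(sum(A),sum(b)); a=st[2]; e=p[:2]-st[:2]; print('loop mid st',1000*(e@[np.cos(a),np.sin(a)]),1000*(e@[-np.sin(a),np.cos(a)]),1000*p[2])
E
python3 loop.py
```

```text
scene 0.6 [351.4, 236.9] 5 pred seat [[340.6, 241.7], [336.8, 242.3]]
ext 349 353 237 237
side 0.57 [323.8, 239.7] 155 pred seat [[310.7, 240.0], [306.6, 242.0]]
ext 310 335 227 247
loop mid st -10.587275115104969 -15.427920836868209 137.16691449645637
```

>>> jog_arm:
  deltas:
    - [[1, 0, 12, 0, 1, 0, 15], [2, 0, 12, 0, 0, 0, 15], [3, 0, 11, 0, 0, 0, 15]]

```text
clock: 21.25
eef_pos: [0.6914, 0.0597, 0.1605]
tool_rot: [0.039, 0.952, -0.011, 0.303]
ft_force: [-2.3, -0.6, 5.9]
grip_width: 0.0214
```

```bash
python3 q.py 0.2,35 0.0,35
```

```text
[ 0.141  0.291 -0.332  0.343 -0.125  0.183] w 0.02140568993616123
grip polar: th 0.402 r 129.3 lean 35.3 y 0.4
shift [ 9.  -0.4 24.5] turn [-0.04  0.33 -0.31] | t 21.25 pos [0.6914 0.0597 0.1605] F [-2.3 -0.6  5.9]
shift [21.7 -0.4 46.8] turn [-0.04  0.33 -0.31] | t 21.25 pos [0.6914 0.0597 0.1605] F [-2.3 -0.6  5.9]
```

>>> jog_arm:
  deltas:
    - [[3, 0, 11, 0, 0, 0, 15], [4, 0, 11, 0, 0, 0, 15], [6, 0, 11, 0, 0, 0, 15], [7, 0, 10, 0, 0, 0, 15]]

```text
clock: 21.65
eef_pos: [0.702, 0.0589, 0.1185]
tool_rot: [0.039, 0.95, -0.011, 0.308]
ft_force: [-0.6, -1.0, 7.1]
grip_width: 0.0211
```

```bash
python3 q.py 0.0,35
```

```text
[ 0.138  0.361 -0.37   0.224 -0.125  0.179] w 0.021114454680208436
grip polar: th 0.065 r 129.7 lean 35.9 y 0.4
shift [ 6.1 -0.4  6.3] turn [-0.05  0.91 -0.34] | t 21.65 pos [0.702  0.0589 0.1185] F [-0.6 -1.   7.1]
```

>>> jog_arm:
  deltas:
    - [[5, 0, 7, 0, 0, 0, 15], [2, 0, 4, 0, 0, 0, 15], [1, 0, 3, 0, 0, 0, 15]]

```text
clock: 21.95
eef_pos: [0.7027, 0.0588, 0.11]
tool_rot: [0.039, 0.949, -0.011, 0.312]
ft_force: [-21.5, -1.5, 23.6]
grip_width: 0.021
```

```bash
python3 q.py 0.0,35
```

```text
[ 0.138  0.372 -0.387  0.187 -0.127  0.178] w 0.02101530860798192
grip polar: th -0.001 r 130.0 lean 36.4 y 0.4
shift [ 1.6 -0.4 -1. ] turn [-0.06  1.39 -0.31] | t 21.95 pos [0.7027 0.0588 0.11  ] F [-21.5  -1.5  23.6]
```

>>> jog_arm:
  deltas:
    - [[-1, 0, 0, 0, 0, 0, 25], [0, 0, 0, 0, 0, 0, 45], [0, 0, 0, 0, 0, 0, 50], [0, 0, -20, 0, 0, 0, 50], [0, 0, -40, 0, 0, 0, 50]]

```text
clock: 22.45
eef_pos: [0.6638, 0.0613, 0.1537]
tool_rot: [0.039, 0.951, -0.012, 0.307]
ft_force: [0.5, 0.2, 0.6]
grip_width: 0.0503
```

>>> jog_arm:
  deltas:
    - [[0, 0, -45, 0, 0, 0, 50], [0, 0, -45, 0, 0, 0, 50], [0, 0, -45, 0, 0, 0, 50], [30, 0, -30, 0, 0, 0, 50], [0, 0, 0, 0, 0, 0, 50]]

```text
clock: 22.95
eef_pos: [0.5382, 0.0714, 0.2744]
tool_rot: [0.039, 0.951, -0.011, 0.307]
ft_force: [0.8, 0.5, -0.6]
grip_width: 0.0498
```

```bash
python3 loop.py; python3 - <<'E'
from go import *
print(get_obs()['eef_pos'],get_obs()['clock'])
mp,w=snap('wrist','w9.png'); ms,s=snap('side','s9.png')
for t in (0,.1,.2): print(t,proj(mp,S2W([(20+d*np.cos(t),0,127+d*np.sin(t)) for d in(101,156)],st)).round().tolist())
q=proj(mp,S2W([(-41,0,114.5)],st))[0]; print('seat',q)
for n in ('side','wrist'):
    r=masks_of('lath_mid',n); print([(round(x['conf'],2),x['at']) for x in r])
c=lambda im,u0,u1,v0,v1,h:cv2.resize(im[v0:v1,u0:u1],(int((u1-u0)*h/(v1-v0)),h),interpolation=cv2.INTER_CUBIC)
u,v=np.int32(q); v0=max(v-40,0); A=c(w,u-70,u+70,v0,v0+200,590); B=c(s,200,420,160,340,300); C=c(s,285,375,200,265,280)
W=max(B.shape[1],C.shape[1]); o=np.zeros((590,A.shape[1]+W,3),np.uint8); o[:590,:A.shape[1]]=A;o[:300,A.shape[1]:A.shape[1]+B.shape[1]]=B;o[305:585,A.shape[1]:A.shape[1]+C.shape[1]]=C
print(o.shape,v0,u); cv2.imwrite('pics/fin.png',o[:,:800,::-1])
E
```

```text
scene 0.55 [352.3, 246.7] 66 pred seat [[340.6, 241.7], [336.8, 242.3]]
ext 341 359 237 250
side 0.47 [317.9, 243.8] 124 pred seat [[310.7, 240.0], [306.6, 242.0]]
ext 310 335 230 247
loop mid st -12.424883722344328 31.60361235782487 69.478372149715
[0.5424783  0.07136302 0.27368005] 23.15
0 [[316.0, 216.0], [316.0, 251.0]]
0.1 [[316.0, 225.0], [316.0, 264.0]]
0.2 [[316.0, 233.0], [316.0, 276.0]]
seat [313.08058868  20.41922842]
[(0.61, [345.5, 288.7]), (0.34, [373.2, 423.6])]
[]
(590, 800, 3) 0 313
```

View pics/fin.png

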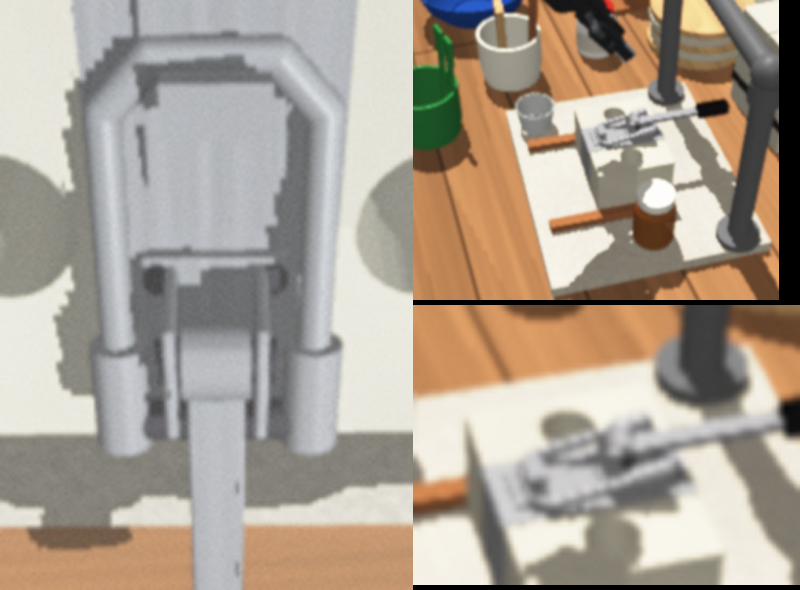

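```bash
python3 - <<'E'
from go import *
w=cv2.imread('pics/w9.png'); mp=pose('wrist')
for h,(x,z) in {'H1':(-41,114.5),'H2':(-37,128),'H2b':(-41,128)}.items():
    print(h,proj(mp,S2W([(x-4,0,z),(x+4,0,z),(x,-27,z),(x,27,z)],st)).round(1).tolist())
print('nose/upright top',proj(mp,S2W([(-42,-11,124),(-42,11,124),(-31,-11,124),(-31,11,124)],st)).round(1).tolist())
g=cv2.cvtColor(w,cv2.COLOR_BGR2GRAY)
for c in (300,306,314,322,330): print(c,g[5:50,c].tolist())
for r in (17,20,24,27,30,40,60): print(r,g[r,268:362:2].tolist())
E
```

```text
H1 [[313.6, 14.6], [313.8, 29.1], [266.8, 22.4], [360.8, 21.5]]
H2 [[313.6, 33.3], [313.8, 47.6], [265.7, 41.0], [361.9, 40.1]]
H2b [[313.5, 25.8], [313.7, 40.6], [264.9, 33.8], [362.5, 32.8]]
nose/upright top [[293.9, 28.2], [333.4, 27.8], [295.0, 47.7], [332.9, 47.4]]
300 [184, 183, 182, 183, 184, 181, 167, 141, 137, 152, 165, 177, 189, 193, 182, 155, 122, 106, 106, 109, 113, 113, 119, 149, 176, 180, 184, 187, 183, 182, 186, 182, 185, 186, 184, 184, 182, 183, 188, 186, 181, 183, 187, 181, 186]
306 [182, 178, 181, 179, 183, 177, 156, 132, 136, 153, 163, 179, 189, 192, 182, 150, 115, 101, 104, 108, 113, 110, 116, 146, 174, 182, 183, 183, 183, 184, 183, 183, 182, 185, 187, 185, 185, 184, 183, 184, 183, 183, 184, 180, 184]
314 [177, 179, 182, 182, 185, 175, 152, 126, 140, 152, 168, 180, 188, 186, 151, 121, 107, 106, 103, 109, 114, 106, 118, 149, 173, 183, 182, 181, 182, 181, 180, 180, 184, 184, 181, 183, 184, 184, 184, 181, 185, 187, 186, 183, 184]
322 [183, 183, 185, 184, 178, 150, 116, 116, 138, 150, 167, 179, 184, 158, 123, 114, 108, 105, 106, 111, 113, 111, 122, 159, 180, 184, 181,
[... 1288 characters left out ...]
98, 105, 114, 143, 163, 176, 179, 186, 184, 119, 89, 101, 151, 182, 180, 182, 183, 182, 185, 181, 184, 183, 182, 180, 184, 184, 184, 182, 182, 183, 185, 182, 122, 121, 146, 164, 178, 207, 215, 203, 191, 177, 162, 184, 185]
40 [134, 122, 134, 168, 180, 191, 188, 179, 169, 182, 182, 178, 181, 186, 186, 184, 184, 187, 185, 185, 180, 183, 182, 183, 184, 180, 184, 182, 184, 184, 184, 182, 183, 184, 183, 186, 130, 110, 113, 112, 140, 160, 175, 206, 212, 195, 189]
60 [129, 132, 122, 141, 169, 189, 211, 193, 172, 183, 187, 176, 130, 183, 183, 190, 187, 183, 181, 182, 185, 186, 194, 185, 183, 181, 182, 183, 190, 185, 188, 185, 183, 185, 186, 156, 117, 111, 111, 103, 137, 162, 188, 216, 203, 186, 226]
```

```bash
python3 -c "
from workcell import *; print(get_obs()['clock']); print(job_done())"
```

```text
23.35
the job is handed in; nothing more can be done
None
```

The mould is clamped shut and I handed the job in at 23.4 s. I stood the lath in the white crock (the green look-alike was left alone). I then pushed the near half home, swung the lever over so the loop dropped behind the catch, and threw the lever fully down.

**Last checks**
- **Lath:** the final side picture shows it standing in the white crock.
- **Near half:** it stopped against the far half under about 8 N. A wrist picture taken just after the push showed no gap, and it was upright in the final one.
- **Loop:** in the wrist view the end bar sits about 3 pixels from where a hooked bar should appear. A bar lying on top of the catch would have been 11 to 19 pixels further off.
- **Lever:** it measured 0.00 rad, held against its stop just before I released it. I did not measure it again afterwards, but it still looks fully down in the final picture.
- **Forces:** the highest reading was about 32 N, at the stop, and the gripper ended clear of everything.
- **Surroundings:** the crock, cup and jar look undisturbed in the final picture. The tub, mug and white glaze jar were outside or only partly in that view, but I did not move near them.

**Disagreements**
- The network's loop-end detections in the scene and side pictures did not triangulate to a sensible position, so I relied on the wrist view.
- In the last search for the lath, the network reported the jar and the tub instead. I confirmed the lath by eye.

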